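# Tighten the recessed nut of a curing flask with the claw key

### The arm

A 6-joint arm with a two-finger parallel gripper is mounted at the origin on a cart in front of the work surface, level with it; the furniture and walls round the work are solid. World frame = base frame: x ahead of the robot, y to its left, z up, the work surface at z = 0. Lengths are in m, angles in degrees, forces in N, time in s.
With the tool pointing down it reaches from about 0.3 to 0.75 m from the base axis. Payload 8.5 kg.
Tool frame: the origin (TCP) lies at the very end of the fingers, on their centre line; the grasp point (between the pads) lies 19 mm behind it (env.tcp_to_grasp is the distance from the TCP to the grasp point, in m); z points along the fingers, y is the line along which they close (so a half turn about z gives the same grasp; the last joint's range is limited). The gripper opens to 85 mm and grips with 20 to 120 N. Pads are 22 mm wide; open, the fingers measure 114 mm over their backs; the gripper's body (76 mm by 85 mm) begins 54 mm behind the grasp point. The pads swing forward as they close: fully open they stand 13 mm farther back than shut.
Start: joints at [-84.127, 21.807, 74.336, -0, 83.858, -12.336], TCP at [0.172, -0.522, 0.205] pointing down, gripper open.
Joint ranges: [-178.18, 178.18], [-50.72, 133.34], [12.68, 142.11], [-81.47, 261.47], [9.98, 163.14], [-165.26, 165.26]. Speed limits (degrees/s): [136.94, 136.94, 180, 180, 180, 180].

### API

Orientations are given as a 3x3 rotation matrix whose columns are the frame's x, y, z axes.
In Python, from rig import status, get_image, env gives the robot as it stands.
- The arm moves only by the shell command python3 -m handwheel 'ROWS' [FORCE]. ROWS is text: rows parted by semicolons, each of 7 numbers parted by spaces: the shift along the world's x, y, z in cm, then the turn, a rotation vector about the world's x, y, z in degrees, then the opening, from 0 (shut) to 1 (fully open). In form: dx dy dz wx wy wz gripper; .... A call has 1 to 8 rows; each row is the pose to reach, as a shift and turn from the pose commanded when the call began; what a row does not reach only later rows make up. A row lasts 1/12 s, in which the tool goes at most 41.7 mm and 7.16 degrees, less where a joint would pass 70% of its speed; a pose out of reach is approached as far as the arm can. A call with a gripper value outside its range is refused whole. The fingers move at their own pace and stop on an object; FORCE is the grip in N (left out, the last holds). Time passes only in rows, so rows that repeat a pose let the fingers close. It gives the time, the measured TCP pose, the force, the opening and the grip force at its end, in the units of the state.
- status.observe(): the state, without advancing time (a new reading comes with each control period).
- get_image(name): name is "scene" or "top" or "wrist"; returns a dict with "color" (384x512x3 uint8, red, green, blue), "vertical_fov" (degrees; the focal length in pixels is half the picture's height over the tangent of half this angle, whatever the lens; pixels are square), "cx", "cy" (the principal point, pixels), "k1" (the pictures are not rectified: a ray, as slopes to the right and down, at radius r is drawn at 1 + k1 r^2 times it, then the intrinsics apply), "xyz" and "orientation" of the camera in the world. Camera axes: x right, y down, z forward; pixel columns grow to the right and rows downward; lengths in m; the calibration is good to about 2 mm. A picture is of the moment at which its call begins. There is no depth.
- env.close_job(): hands the job in; it is judged then, once.
The state is a dict: "time_s": time; "q": joint angles; "qvel": joint speeds; "joint_efforts": joint torques, N m; "position": TCP position; "tool_rot": TCP orientation; "ft_force": force on the tool from outside, world axes, zero at the start; "wrist_torque": the same for the moment, N m; "grip_width": finger opening in m; "gripper_force": force on a finger pad.
Only numpy, scipy, OpenCV 4.12 (cv2) and the standard library are available. Lean on these libraries where they do the work, as an engineer would, in place of code of your own. Each camera call takes 0.05 s, during which the arm holds its last target. There are 200 camera calls.

### The job

Close the brass curing flask: swing its round dust cover aside by the red peg, take the long claw key from its grey stand and lower it down the deep bore onto the nut, then turn the key clockwise (seen from above) by its crossbar until the nut comes to its stop. Leave the key standing upright in the bore on the nut with the cover open, and do not disturb the tumbler, the bottles, the jar or the stone cast.

Things in the scene. Friction and masses are not known exactly. Their poses are not given: they have to be found in the camera images.
- flask: Brass curing flask, fixed to the mat, at any yaw; it may have changed places with the stand. 116 x 104 mm at the foot, block top at 78 mm. Origin: underside, on the axis of the bore; z up. A steel tube stands in its middle (42 mm outside diameter), holding the deep vertical bore; near it on the flask's +y side is the hinge of the dust cover.
- bore_mouth (a point): Centre of the bore's mouth, 92 mm above the flask's underside, on the bore axis; axes as the flask's. The bore has 25 mm diameter, flares over its top 9 mm to 34 mm at the mouth, and ends at the nut's disc, 70 mm below the mouth.
- nut (a joint): The nut at the bottom of the bore, rad: 0 = fully slack, 2.4 = tight at its hard stop; it grows clockwise seen from above. Friction 0.1 N m, stays where left. It can only be turned with the key.
- cover (a joint): Swing dust cover over the bore's mouth, rad: 0 = centred on the bore, grows clockwise seen from above up to 1.8; stiff hinge (0.03 N m friction), stays where left. From 1.0 rad the mouth is free. Disc of 40 mm diameter, 4 mm thick, top 98.5 mm above the flask's underside.
- cover_hinge (a point): Point on the cover's vertical hinge axis, at flask x 0, y +42 mm, 94 mm above the flask's underside.
- cover_peg (a point): Top centre of the red peg on the cover, 10 mm diameter, 21 mm tall above the disc, top 119.5 mm above the flask's underside, 42 mm from the hinge axis (over the bore's axis at 0).
- stand: Grey tube on a 72 mm black disc, fixed, 64 mm tall; the key stands in it, its claws 6 mm above the mat. The tube's bore has 26 mm diameter; the key must rise 60 mm to come free. Origin: underside centre.
- key: Loose T-shaped steel claw key, 0.20 to 0.33 kg, 160 mm tall. Origin: bottom of the claws, on its axis; z up the shank, x along the crossbar. Grip it from above by the hub block: 26 mm along x, 14 mm thick along y, from 126 to 160 mm up. Below: shank 12 mm in diameter, guide collar 23 mm in diameter from 46 to 60 mm, socket head 22 mm in diameter from 10 to 32 mm; both polished, slippery.
- key_bar (a point): Centre of the key's crossbar, 145 mm above its origin (167 mm above the flask's underside when seated); axes as the key's. Bar 10 mm in diameter along x with 15 mm balls, 119 mm over all. Turned clockwise, the claws meet the rib and carry the nut along once the bar stands about 40 degrees anticlockwise of the rib's line.
- tumbler: Tall green drinking tumbler, loose, 100 mm diameter, 312 mm tall, between flask and stand. Origin: underside centre. Leave alone.
- amber_bottle: Brown bottle, loose, 64 mm diameter, 151 mm tall. Origin: underside centre. Leave alone.
- liquid_bottle: Clear bottle with ribbed white cap, loose, 62 mm diameter, 171 mm tall. Origin: underside centre. Leave alone.
- blue_jar: Small jar with blue cap, loose, 51 mm diameter, 60 mm tall. Origin: underside centre. Leave alone.
- stone_cast: Yellowish dental cast, loose, 58 x 65 x 33 mm. Origin: underside centre. Leave alone.
- nut_top (a point): Centre of the nut's disc (23 mm diameter), 22 mm above the flask's underside; axes turn with the nut. One straight rib lies across the disc along this x axis, 22 mm long, 5 mm wide, 9 mm high. The x axis lies along the flask's x at joint value 0, and is turned clockwise from it by the joint value otherwise.
- pin_top (a point): Top of the green witness pin (7 mm diameter) in the block's top, at flask x +43, y +38 mm. It stands 8.5 mm proud (86.5 mm above the underside) when the nut is slack and sinks in proportion as the nut is tightened, nearly flush (0.5 mm) at the stop. Only an indicator.
- key_claws (a point): Bottom of the key's two claws, the same point as the key's origin. Each claw is 4 mm radial, 5 mm wide, 10 mm long, 9 mm from the axis, below the crossbar's ends. Seated on the nut this point is 22 mm above the flask's underside. It seats with the crossbar 40 to 140 degrees off the rib; else the claws rest on the rib, 9 mm higher, and drop beside it when the key is turned.

How it is judged (in metres and radians):
On the way, in this order (a step that is already met when the one before it is completed fails the run):
1. the dust cover is swung clear of the bore (value of joint cover above 1 rad), for 0.2 s.
2. the key is seated on the nut in the bore (z of key in the frame of flask below 0.027 m and horizontal distance between key and flask below 0.006 m and angle between key's own z axis and vertical below 0.12 rad), for 0.2 s.
3. the nut is turned to its stop (value of joint nut above 2.28 rad), for 0.2 s.
At the end, for the whole second after the job is handed in: The nut is within 0.12 rad of its stop (above 2.28 rad), the cover is open (above 1.0 rad), and the key stands at rest in the bore, its origin within 6 mm of the bore axis and less than 27 mm above the flask's underside, less than 0.12 rad off upright (all of step 2 and value of joint nut above 2.28 rad and value of joint cover above 1 rad and linear speed of key below 0.02 m/s); the robot touches nothing.
It fails at once if tumbler, amber bottle, clear bottle, jar or stone cast moved more than 30 mm or tipped (distance of any of tumbler, amber_bottle, liquid_bottle, blue_jar, stone_cast from where it was at the start of the episode above 0.03 m or angle between any of tumbler, amber_bottle, liquid_bottle, blue_jar's own z axis and vertical above 0.5 rad).
It also fails if it takes over 70 s, if anything falls off the work surface, if the arm or the gripper's body presses on something with over 40 N, if the wrist force passes 120 N, or if a joint passes its speed limit or range.

## Working session

There is one attempt and no reset: what is moved stays moved. The work goes in short steps, Python scripts to look and compute and a shell command to move; the robot and the scene stay as the last step left them, time stands still between calls to the robot, and variables do not carry over. Pictures are saved under pics/ and viewed, at most 10 in all, crops included, and the job is handed in when it is done.

```bash
mkdir -p pics; ls
cat > h.py <<'E'
import numpy as np,cv2
from rig import status,get_image,env
def shot(n,f=None):
    im=get_image(n)
    if f: cv2.imwrite('pics/'+f,im['color'][:,:,::-1])
    return im
def ray(im,u,v):
    F=im['color'].shape[0]/2/np.tan(np.radians(im['vertical_fov'])/2)
    K=np.array([[F,0,im['cx']],[0,F,im['cy']],[0,0,1.]])
    p=cv2.undistortPoints(np.array([[[u,v]]],float),K,np.array([im['k1'],0,0,0.]))[0,0]
    d=np.array(im['orientation'])@np.array([p[0],p[1],1]); return np.array(im['xyz']),d/np.linalg.norm(d)
def onz(im,u,v,z):
    o,d=ray(im,u,v); return o+d*(z-o[2])/d[2]
def tri(r1,r2):
    A=np.zeros((3,3));b=np.zeros(3)
    for o,d in(r1,r2):
        P=np.eye(3)-np.outer(d,d);A+=P;b+=P@o
    x=np.linalg.solve(A,b); return x,[np.linalg.norm((np.eye(3)-np.outer(d,d))@(x-o)) for o,d in(r1,r2)]
E
python3 - <<'E'
from h import *
import pickle
D={}
for n in('scene','top','wrist'):
    D[n]=shot(n); print(n,D[n]['xyz'],np.round(D[n]['orientation'],2).tolist(),D[n]['vertical_fov'],D[n]['k1'])
pickle.dump(D,open('d0.pkl','wb'))
for n in('scene','top'):
    cv2.imwrite(f'pics/{n}0.png',cv2.resize(D[n]['color'][:,:,::-1],(800,600),interpolation=cv2.INTER_CUBIC))
print(status.observe())
E
```

```text
pics
scene [-0.3282553   0.39364442  0.61502232] [[-0.54, -0.36, 0.76], [-0.84, 0.22, -0.49], [0.01, -0.91, -0.42]] 42.57417860304966 -0.12568938577964622
top [ 0.51676079 -0.22428921  0.99751762] [[-0.02, -1.0, 0.07], [-1.0, 0.02, -0.01], [0.01, -0.07, -1.0]] 52.227663919106064 0.030821475261117687
wrist [ 0.24870716 -0.49742241  0.3729373 ] [[0.31, -0.9, -0.3], [-0.95, -0.3, -0.1], [-0.0, 0.32, -0.95]] 58.39638515534947 -0.05481458641776279
{'time_s': 0.15, 'q': array([-8.41286367e+01,  2.18318760e+01,  7.43706737e+01, -1.37826335e-03,
        8.38570151e+01, -1.23360687e+01]), 'qvel': array([-0.00841111, -0.0991832 , -0.2027051 ,  0.07873212,  0.0517192 ,
       -0.019383  ]), 'joint_efforts': array([ 7.68716400e-04, -4.48624849e+01, -2.31346911e+01, -3.07778437e-04,
        3.78734680e-03, -3.00049564e-06]), 'position': array([ 0.17181581, -0.52222562,  0.2045801 ]), 'tool_rot': array([[ 9.49930734e-01,  3.12460531e-01, -1.30138014e-04],
       [ 3.12460495e-01, -9.49930195e-01,  1.03170080e-03],
       [ 1.98743752e-04, -1.02070729e-03, -9.99999459e-01]]), 'ft_force': array([0.27754807, 0.68351691, 0.64676566]), 'wrist_torque': array([0.00019099, 0.03488106, 0.00282183]), 'gripper_force': 0.0, 'grip_width': 0.08571282626273463}
```

View pics/scene0.png

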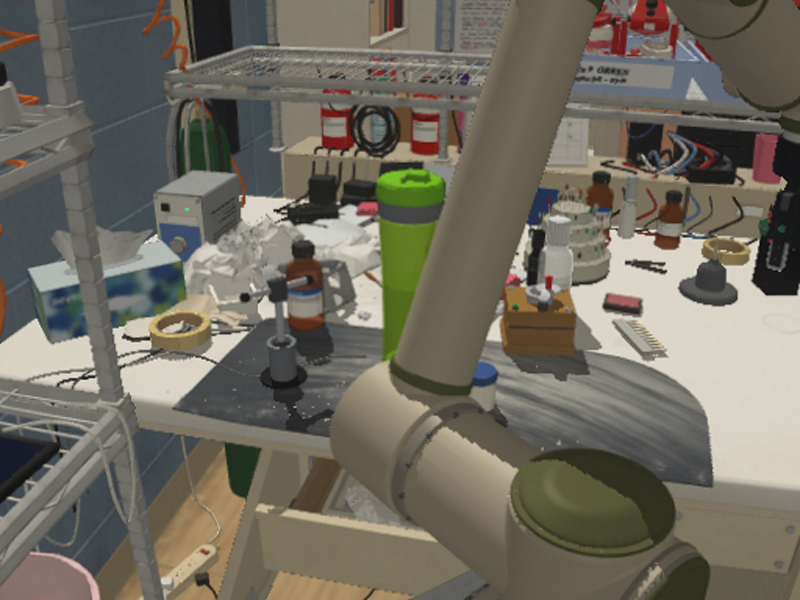

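View pics/top0.png

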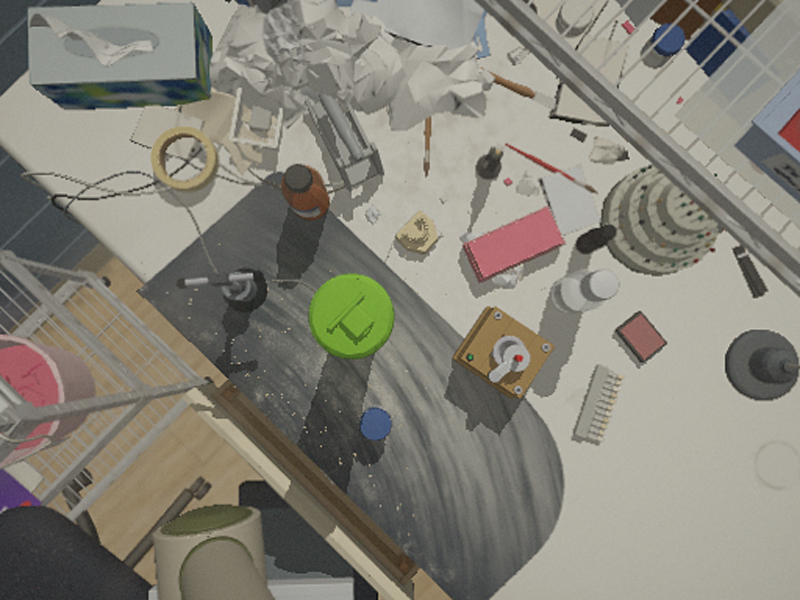

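The top view (800 px scale) shows the flask at (503,352), with the red peg at (519,357) and the green pin at (470,357). The tumbler is at (352,316), and the key stand is at (243,290) with its bar running left to (183,283). The scene view shows the stand and key at (282,350).

Run:
```python
from h import *
import pickle
D=pickle.load(open('d0.pkl','rb'));t=D['top'];s=D['scene']
c=t['color'][:,:,::-1]
a=cv2.resize(c[185:265,275:365],(450,400),interpolation=cv2.INTER_CUBIC)
b=cv2.resize(c[160:240,100:170],(350,400),interpolation=cv2.INTER_CUBIC)
cv2.imwrite('pics/crop1.png',np.hstack([a,b]))
def blob(im,lo,hi,box):
    h=cv2.cvtColor(im['color'],cv2.COLOR_RGB2HSV);m=cv2.inRange(h,lo,hi)
    x0,y0,x1,y1=box;k=np.zeros_like(m);k[y0:y1,x0:x1]=m[y0:y1,x0:x1]
    n,l,st,ce=cv2.connectedComponentsWithStats(k);i=1+np.argmax(st[1:,4]);return ce[i],st[i]
pr,st=blob(t,(0,150,90),(8,255,255),(315,215,350,245));print('peg top',pr,st)
ps,st=blob(s,(0,150,90),(8,255,255),(335,170,365,190));print('peg scene',ps,st)
print(tri(ray(t,*pr),ray(s,*ps)),onz(t,*pr,.1195))
pg,st=blob(t,(50,120,50),(85,255,255),(290,220,310,240));print('pin',pg,st,onz(t,*pg,.0865))
for n,p,z in(('tumbler',(225,202),.312),('jar',(241,271),.06),('amber cap',(191,114),.151),('liq cap',(386,183),.171),('cast',(266,148),.03),('hub',(157,180),.166),('ball',(117,181),.151)):
    print(n,onz(t,*p,z).round(3))
for p in((176,186),(180,190)): print(onz(s,*p,.166).round(3))
# blocks corners of flask top
for p in((490,307),(552,346),(521,397),(455,354)): print(onz(t,p[0]*.64,p[1]*.64,.078).round(4))
```

```text
peg top [331.42857143 228.64285714] [329 227   5   4  14]
peg scene [351.  180.5] [350 177   3   8  24]
(array([ 0.49839775, -0.41192613,  0.10747919]), [np.float64(0.0001577530298398017), np.float64(0.00015775302983974166)]) [ 0.49874455 -0.4092686   0.1195    ]
pin [300.83333333 228.16666667] [300 227   3   3   6] [ 0.5006662  -0.34531574  0.0865    ]
tumbler [ 0.553 -0.184  0.312]
jar [ 0.403 -0.204  0.06 ]
amber cap [ 0.756 -0.103  0.151]
liq cap [ 0.594 -0.517  0.171]
cast [ 0.701 -0.272  0.03 ]
hub [ 0.611 -0.032  0.166]
ball [0.612 0.057 0.151]
[0.578 0.026 0.166]
[0.555 0.027 0.166]
[ 0.5742 -0.3788  0.078 ]
[ 0.5136 -0.4698  0.078 ]
[ 0.4388 -0.4205  0.078 ]
[ 0.5047 -0.324   0.078 ]
```

View pics/crop1.png

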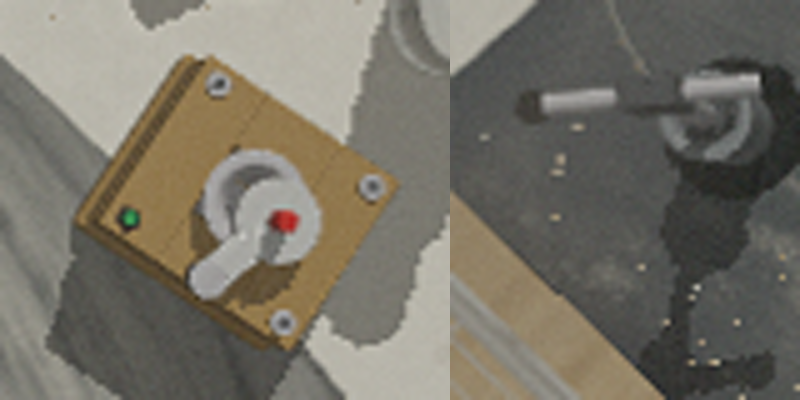

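The crop shows the four top corners: screws at (218,85), (372,187) and (283,322), and the pin at (130,217). The hinge is at (208,280) and the peg at (285,220), so the cover is partly open at about 0.4 rad. Moving the wrist camera over the flask next.

```bash
python3 -m handwheel '3 1 3 0 0 0 0.5;7 2.5 4 0 0 0 0.5;10.5 4 6 0 0 0 0.5;14 5 8 0 0 0 0.5;17.5 6 10 0 0 0 0.5;21 7.5 11.5 0 0 0 0.5;24.5 9 11.5 0 0 0 0.5;28 10 11.5 0 0 0 0.5'; python3 -m handwheel '3 1 0 0 0 0 0.5;6 2 0 0 0 0 0.5;8.8 3 0 0 0 0 0.5;8.8 3.2 0 0 0 0 0.5;8.8 3.2 0 0 0 0 0.5;8.8 3.2 0 0 0 0 0.5'
python3 - <<'E'
from h import *
import pickle
w=shot('wrist');t=shot('top');pickle.dump((w,t),open('d1.pkl','wb'))
cv2.imwrite('pics/w1.png',cv2.resize(w['color'][:,:,::-1],(800,600),interpolation=cv2.INTER_CUBIC))
E
```

```text
time_s: 0.82
position: [0.454, -0.4209, 0.3215]
tool_rot: [[0.95, 0.313, 0.002], [0.313, -0.95, -0.002], [0.001, 0.002, -1.0]]
ft_force: [-0.4, -0.1, -0.4]
grip_width: 0.0428
gripper_force: 0.0
time_s: 1.32
position: [0.5395, -0.3906, 0.3198]
tool_rot: [[0.95, 0.312, -0.001], [0.312, -0.95, 0.0], [-0.001, -0.0, -1.0]]
ft_force: [-0.7, 0.1, 0.0]
grip_width: 0.0427
gripper_force: 0.0
```

View pics/w1.png

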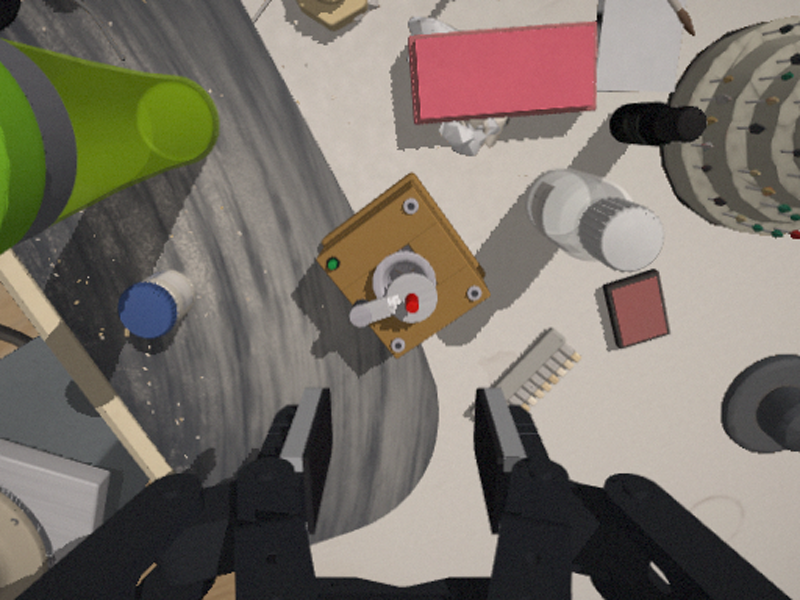

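Wrist view (800 px scale): screws at (411,206), (475,293) and (398,345), the pin at (333,264), the peg at (412,302), the hinge at (362,315) and the tube centre near (404,282).

Run:
```python
from h import *
import pickle
w,_=pickle.load(open('d1.pkl','rb'));t=pickle.load(open('d0.pkl','rb'))['top']
W=lambda x,y:((x+.5)*.64-.5,(y+.5)*.64-.5)
T=lambda x,y:((x+.5)/5-.5+275,(y+.5)/5-.5+185)
pts={'sA':((411,206),(218,85)),'sB':((475,293),(372,187)),'sC':((398,345),(283,322)),'pin':((333,264),(130,217)),'hinge':((362,315),(208,280))}
P={}
for k,(a,b) in pts.items():
    x,e=tri(ray(w,*W(*a)),ray(t,*T(*b))); z=dict(pin=.0865,hinge=.098).get(k,.080)
    P[k]=(onz(w,*W(*a),z),onz(t,*T(*b),z)); print(k,x.round(4),e[0].round(4),P[k][0].round(4),P[k][1].round(4))
h=cv2.cvtColor(w['color'],cv2.COLOR_RGB2HSV);m=cv2.inRange(h,(0,150,90),(8,255,255));m[:180]=0;m[205:]=0;m[:,:255]=0;m[:,275:]=0
ys,xs=np.nonzero(m);print('peg px',xs.min(),xs.max(),ys.min(),ys.max())
x,e=tri(ray(w,xs.mean(),ys.min()+2),ray(t,331.4,228.6));print('peg tri',x,e,onz(w,xs.mean(),ys.min()+2,.1195),onz(t,331.4,228.6,.1195))
for i in(0,1):
    c=((P['sA'][i]+P['sC'][i])/2+(P['sB'][i]+P['pin'][i])/2)/2
    ex=P['pin'][i]-P['sA'][i]; 
    print('centre',(P['sA'][i]+P['sC'][i])[:2]/2,(P['sB'][i]+P['pin'][i])[:2]/2)
    for a,b in(('sC','pin'),('sB','sA'),('pin','sA'),('sC','sB')):
        d=P[b][i]-P[a][i];print(a,b,np.hypot(*d[:2]).round(4),np.degrees(np.arctan2(d[1],d[0])).round(1))
# key in stand: candidate shelf corner
print('shelf',tri(ray(t,205*.64,385*.64),ray(pickle.load(open('d0.pkl','rb'))['scene'],125*.64,410*.64)))
```

```text
sA [ 0.5616 -0.3898  0.0775] 0.0006 [ 0.5616 -0.3901  0.08  ] [ 0.5618 -0.3889  0.08  ]
sB [ 0.5125 -0.4596  0.0813] 0.0007 [ 0.5121 -0.4605  0.08  ] [ 0.5125 -0.4592  0.08  ]
sC [ 0.4508 -0.4155  0.0813] 0.0005 [ 0.4501 -0.4161  0.08  ] [ 0.4508 -0.4153  0.08  ]
pin [ 0.5006 -0.3459  0.0822] 0.0007 [ 0.5015 -0.3467  0.0865] [ 0.5011 -0.3448  0.0865]
hinge [ 0.4714 -0.3793  0.0939] 0.0006 [ 0.4727 -0.3796  0.098 ] [ 0.4719 -0.378   0.098 ]
peg px 260 267 188 199
peg tri [ 0.49877012 -0.41223131  0.10041319] [np.float64(0.0010248625627137843), np.float64(0.001024862562713748)] [ 0.50492199 -0.409009    0.1195    ] [ 0.49884122 -0.40920833  0.1195    ]
centre [ 0.50588402 -0.40309476] [ 0.50676459 -0.40359815]
sC pin 0.0863 53.5
sB sA 0.0861 54.9
pin sA 0.0742 -35.8
sC sB 0.0762 -35.7
centre [ 0.50630382 -0.4020812 ] [ 0.50680085 -0.40200091]
sC pin 0.0866 54.5
sB sA 0.0859 55.0
pin sA 0.075 -36.0
sC sB 0.0758 -35.4
shelf (array([0.49659995, 0.16202714, 0.04979417]), [np.float64(0.1058741290865055), np.float64(0.10587412908650547)])
```

```bash
python3 -m handwheel '-1 -.5 0 0 0 7 0.5;-2 -1 -2 0 0 14 0.5;-3 -1.5 -4 0 0 21 0.5;-3.9 -1.9 -6 0 0 28 0.5;-3.9 -1.9 -8 0 0 35 0.5;-3.9 -1.9 -10 0 0 42 0.5;-3.9 -1.9 -12 0 0 49 0.5;-3.9 -1.9 -14 0 0 56 0.5'; python3 -m handwheel '0 0 0 0 0 6 0.5;0 0 0 0 0 11 0.5;0 0 0 0 0 11 0.5;0 0 0 0 0 11 0.5'
python3 - <<'E'
from h import *
import pickle
t=pickle.load(open('d0.pkl','rb'))['top']
w=shot('wrist')
cv2.imwrite('pics/w2.png',cv2.resize(w['color'][:,:,::-1],(800,600),interpolation=cv2.INTER_CUBIC))
h=cv2.cvtColor(w['color'],cv2.COLOR_RGB2HSV);m=cv2.inRange(h,(0,150,90),(8,255,255))
n,l,st,ce=cv2.connectedComponentsWithStats(m);print(st[1:],ce[1:].round(1))
for i in range(1,n):
    if st[i,4]>20:
        print(onz(w,*ce[i],.115),onz(w,st[i,0]+st[i,2]/2,st[i,1]+3,.1195),tri(ray(w,st[i,0]+st[i,2]/2,st[i,1]+3),ray(t,331.2,228.3)))
E
```

```text
time_s: 2.08
position: [0.4997, -0.4101, 0.1797]
tool_rot: [[0.268, 0.963, 0.0], [0.963, -0.268, -0.001], [-0.0, 0.0, -1.0]]
ft_force: [0.8, -0.2, 0.3]
grip_width: 0.0428
gripper_force: 0.0
time_s: 2.42
position: [0.5002, -0.41, 0.1805]
tool_rot: [[0.087, 0.996, 0.0], [0.996, -0.087, -0.001], [-0.001, 0.0, -1.0]]
ft_force: [-0.2, -0.5, 0.2]
grip_width: 0.0426
gripper_force: 0.0
[[249 188  13  20 207]] [[255.2 197.8]]
[ 0.49732341 -0.41009256  0.115     ] [ 0.49817759 -0.40347433  0.1195    ] (array([ 0.49769694, -0.41784176,  0.07587097]), [np.float64(0.0009707150643281388), np.float64(0.00097071506432833)])
```

View pics/w2.png

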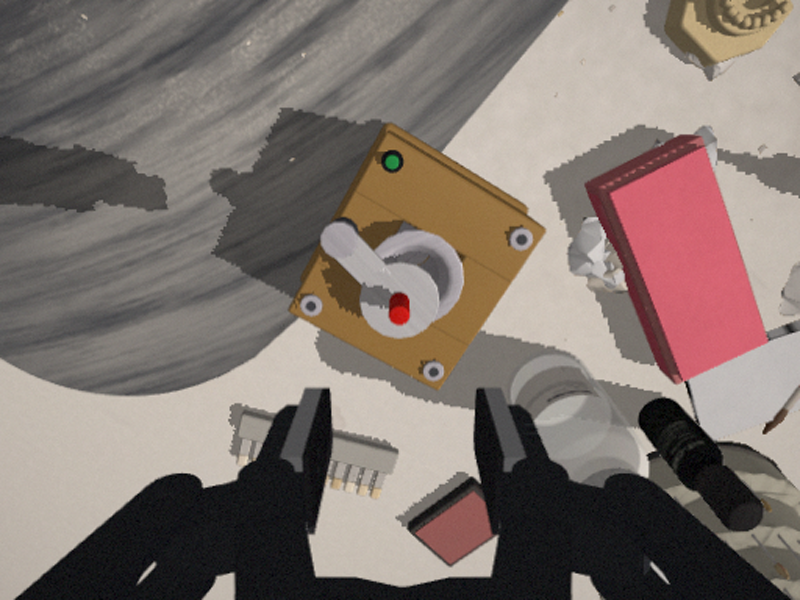

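The wrist view shows the peg leaning downwards, so its top is at (399,314) (800 px scale). The hinge is at (340,238) and the bore is partly visible at (430,265). I need to redo the peg point from its lower end.

Run:
```python
from h import *
import pickle
t=pickle.load(open('d0.pkl','rb'))['top'];w1=pickle.load(open('d1.pkl','rb'))[0];w=shot('wrist')
a=ray(w1,263.5,196.5);b=ray(w,255,201.5)
print(tri(a,b),tri(b,ray(t,331.4,228.6)),onz(w,255,201.5,.1195),onz(w1,263.5,196.5,.1195))
W=lambda x,y:((x+.5)*.64-.5,(y+.5)*.64-.5)
q=[onz(w,*W(*p),z)[:2] for p,z in(((521,239),.08),((311,306),.08),((433,371),.08),((392,161),.0865))]
print((q[0]+q[1])/2,(q[2]+q[3])/2,q,onz(w,*W(339,238),.098))
```

```text
(array([ 0.49717556, -0.41180784,  0.11791534]), [np.float64(7.658636476210052e-05), np.float64(7.65863647621627e-05)]) (array([ 0.49847088, -0.40616387,  0.13359491]), [np.float64(0.0006623651264818072), np.float64(0.0006623651264819558)]) [ 0.49728278 -0.41117179  0.1195    ] [ 0.49763245 -0.41166926  0.1195    ]
[ 0.50577086 -0.40300607] [ 0.5057856  -0.40253183] [array([ 0.56162667, -0.38980532]), array([ 0.44991504, -0.41620683]), array([ 0.51172901, -0.45982424]), array([ 0.49984219, -0.34523941])] [ 0.47173738 -0.37767922  0.098     ]
```

```bash
python3 -m handwheel '-.1 -.1 -2 0 0 0 .5;-.3 -.1 -4 0 0 0 .5;-.3 -.1 -6 0 0 0 .5;-.3 -.1 -7.4 0 0 0 .5;-.3 -.1 -7.4 0 0 0 0.05;-.3 -.1 -7.4 0 0 0 0.05;-.3 -.1 -7.4 0 0 0 0.05;-.3 -.1 -7.4 0 0 0 0.05' 25; python3 -m handwheel '0 0 0 0 0 0 0;0 0 0 0 0 0 0'
```

```text
time_s: 3.18
position: [0.4983, -0.4109, 0.1075]
tool_rot: [[0.084, 0.996, 0.002], [0.996, -0.084, -0.002], [-0.002, 0.002, -1.0]]
ft_force: [-0.8, -0.1, -0.3]
grip_width: 0.0042
gripper_force: 0.0
time_s: 3.35
position: [0.4981, -0.4107, 0.1068]
tool_rot: [[0.084, 0.996, 0.001], [0.996, -0.084, -0.001], [-0.001, 0.001, -1.0]]
ft_force: [0.2, -0.1, 0.3]
grip_width: 0.0
gripper_force: 0.0
```

The fingers shut on nothing, so I'll look.

Run:
```python
from h import *
t=shot('top');w=shot('wrist')
a=cv2.resize(w['color'][150:350,130:390,::-1],(520,400),interpolation=cv2.INTER_CUBIC)
b=cv2.resize(t['color'][185:265,290:346,::-1],(280,400),interpolation=cv2.INTER_CUBIC)
cv2.imwrite('pics/c3.png',np.hstack([a,b]))
```

```text
(no output)
```

View pics/c3.png

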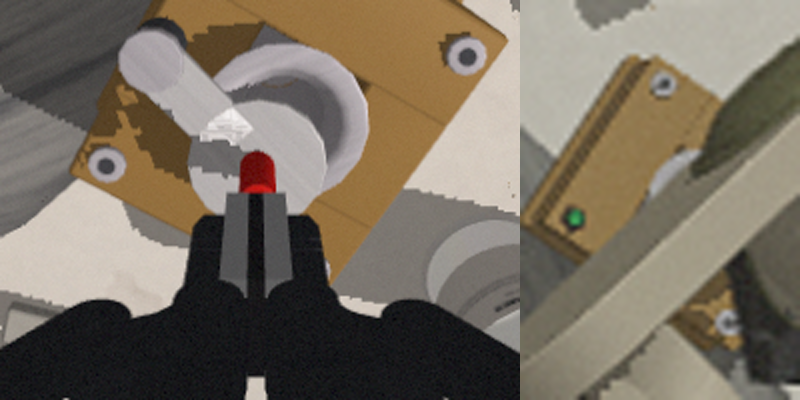

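The peg sits just at the +y side of the shut fingers, bright top rim at crop (257,187). I'll raise the tool and remeasure.

```bash
cat >> h.py <<'E'
def red(im):
    h=cv2.cvtColor(im['color'],cv2.COLOR_RGB2HSV);m=cv2.inRange(h,(0,150,60),(8,255,255))
    n,l,st,ce=cv2.connectedComponentsWithStats(m);i=1+np.argmax(st[1:,4]);return st[i],ce[i]
E
python3 -m handwheel '0 0 2 0 0 0 .0;0 0 4 0 0 0 .2;0 0 6 0 0 0 .5;0 0 8 0 0 0 .5;0 0 8 0 0 0 .5;0 0 8 0 0 0 .5'
python3 - <<'E'
from h import *
w=shot('wrist');s,c=red(w);print(s,c,w['xyz'])
np.save('wa.npy',w,allow_pickle=True)
E
python3 -m handwheel '-2 -2 0 0 0 0 .5;-5 -5 0 0 0 0 .5;-5 -5 0 0 0 0 .5;-5 -5 0 0 0 0 .5;-5 -5 0 0 0 0 .5'
python3 - <<'E'
from h import *
a=np.load('wa.npy',allow_pickle=True).item()
w=shot('wrist');s,c=red(w);print(s,c,w['xyz'])
cv2.imwrite('pics/c4.png',np.hstack([cv2.resize(i['color'][y-40:y+40,x-40:x+40,::-1],(400,400),interpolation=cv2.INTER_CUBIC) for i in(a,w) for x,y in [red(i)[1].astype(int)]]))
print(status.observe()['position'])
E
```

```text
time_s: 3.95
position: [0.4981, -0.4107, 0.187]
tool_rot: [[0.084, 0.997, 0.001], [0.997, -0.084, -0.002], [-0.002, 0.002, -1.0]]
ft_force: [0.2, -0.7, 0.7]
grip_width: 0.0427
gripper_force: 0.0
[252 184  13  19 198] [257.77777778 193.56565657] [ 0.50317655 -0.32894772  0.35530135]
time_s: 4.42
position: [0.4477, -0.4601, 0.185]
tool_rot: [[0.084, 0.996, -0.001], [0.996, -0.084, 0.002], [0.002, -0.001, -1.0]]
ft_force: [-0.3, -0.5, 0.3]
grip_width: 0.043
gripper_force: 0.0
[315 115  18  16 194] [323.72680412 122.7628866 ] [ 0.45325687 -0.37893359  0.35358771]
[ 0.4482169  -0.45970183  0.18526713]
```

View pics/c4.png

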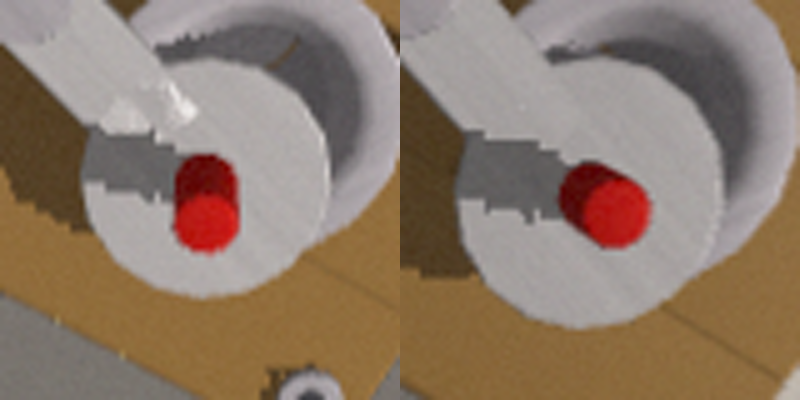

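The left crop shows the peg's top face at (207,223), the right one at (215,212) within its half.

Run:
```python
from h import *
a=np.load('wa.npy',allow_pickle=True).item();w=shot('wrist')
A=ray(a,258,197.2);B=ray(w,325.6,124)
print(tri(A,B),onz(a,258,197.2,.1195),onz(w,325.6,124,.1195))
s=status.observe();R=np.array(s['tool_rot']);print(R.T@(np.array(w['xyz'])-s['position']),R.T@np.array(w['orientation']))
```

```text
(array([ 0.49727128, -0.41109014,  0.11966187]), [np.float64(7.262922196306858e-05), np.float64(7.262922196311241e-05)]) [ 0.49731676 -0.41120248  0.1195    ] [ 0.4972485  -0.41106017  0.1195    ]
[ 0.08136817 -0.00165131 -0.16825175] [[-6.84002988e-04 -9.47535434e-01 -3.19650017e-01]
 [ 9.99999080e-01 -1.02260727e-03  8.91457057e-04]
 [-1.17156358e-03 -3.19649114e-01  9.47535261e-01]]
```

```bash
python3 -c "
from rig import env;print(env.tcp_to_grasp)"
python3 -m handwheel '2.5 2.5 0 0 0 0 .4;4.9 4.9 0 0 0 0 .35;4.9 4.9 -3 0 0 0 .35;4.9 4.9 -6 0 0 0 .35;4.9 4.9 -8 0 0 0 .35;4.9 4.9 -9 0 0 0 .35;4.9 4.9 -9.4 0 0 0 .35;4.9 4.9 -9.4 0 0 0 .35'
python3 -m handwheel '0 0 0 0 0 0 .1;0 0 0 0 0 0 .05;0 0 0 0 0 0 .0;0 0 0 0 0 0 .0' 25
python3 - <<'E'
from h import *
w=shot('wrist')
cv2.imwrite('pics/c5.png',cv2.resize(w['color'][130:330,130:390,::-1],(520,400),interpolation=cv2.INTER_CUBIC))
E
```

```text
0.0187
time_s: 5.18
position: [0.4972, -0.4111, 0.0919]
tool_rot: [[0.083, 0.997, -0.0], [0.997, -0.083, 0.0], [0.0, -0.0, -1.0]]
ft_force: [-0.8, -1.1, 0.3]
grip_width: 0.03
gripper_force: 0.0
time_s: 5.52
position: [0.4972, -0.4119, 0.0932]
tool_rot: [[0.084, 0.996, 0.002], [0.996, -0.084, -0.002], [-0.002, 0.002, -1.0]]
ft_force: [0.4, -0.1, 3.3]
grip_width: -0.0002
gripper_force: 1.6
```

View pics/c5.png

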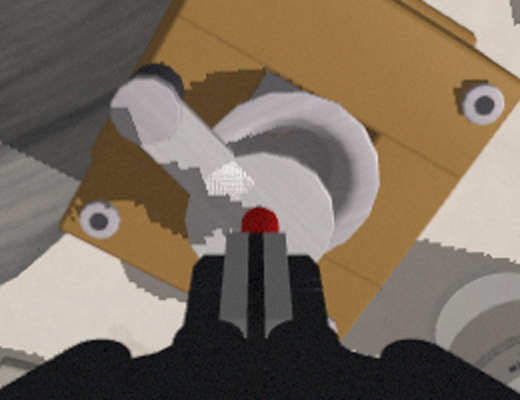

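With the fingers shut the tips rest on the peg top (about 3 N) at TCP z = 0.093. So the real tips are about 26 mm behind the reported TCP, and I need to go lower.

```bash
python3 -m handwheel '0 0 1.5 0 0 0 0;0 0 2.5 0 0 0 .35;0 0 2.5 0 0 0 .35;0 0 2.5 0 0 0 .35;0 0 1 0 0 0 .35;0 0 -.6 0 0 0 .35;0 0 -1.1 0 0 0 .35;0 0 -1.1 0 0 0 .35'
python3 -m handwheel '0 0 0 0 0 0 .2;0 0 0 0 0 0 .1;0 0 0 0 0 0 .0;0 0 0 0 0 0 .0;0 0 0 0 0 0 .0' 25
```

```text
time_s: 6.23
position: [0.4962, -0.4107, 0.0791]
tool_rot: [[0.084, 0.996, -0.002], [0.996, -0.084, 0.003], [0.003, -0.003, -1.0]]
ft_force: [-0.4, -0.2, 0.2]
grip_width: 0.0297
gripper_force: 0.0
time_s: 6.65
position: [0.4973, -0.4119, 0.0818]
tool_rot: [[0.084, 0.997, 0.001], [0.997, -0.083, -0.002], [-0.001, 0.001, -1.0]]
ft_force: [1.0, -1.5, 1.0]
grip_width: 0.0083
gripper_force: 24.5
```

```bash
python3 -m handwheel '-.35 -.24 0 0 0 0 0;-.71 -.44 0 0 0 0 0;-1.46 -.72 0 0 0 0 0;-2.26 -.85 0 0 0 0 0;-3.06 -.83 0 0 0 0 0;-3.85 -.66 0 0 0 0 0;-4.59 -.33 0 0 0 0 0;-4.59 -.33 0 0 0 0 0'
python3 -m handwheel '0 0 0 0 0 0 .3;0 0 0 0 0 0 .35;0 0 0 0 0 0 .35;0 0 3 0 0 0 .35;0 0 7 0 0 0 .35;0 0 11 0 0 0 .35;0 0 14 0 0 0 .35;0 0 17 0 0 0 .35'
```

```text
time_s: 7.32
position: [0.4493, -0.4163, 0.0819]
tool_rot: [[0.085, 0.996, -0.001], [0.996, -0.085, -0.003], [-0.003, -0.0, -1.0]]
ft_force: [-3.1, -6.2, 1.0]
grip_width: 0.0083
gripper_force: 24.7
time_s: 7.98
position: [0.451, -0.4143, 0.2531]
tool_rot: [[0.083, 0.997, 0.0], [0.997, -0.083, -0.0], [-0.0, 0.0, -1.0]]
ft_force: [-0.3, -0.2, -0.2]
grip_width: 0.0301
gripper_force: 0.0
```

```bash
python3 -m handwheel '2 -3 0 0 0 0 .35;4 -6 0 0 0 0 .35;4.8 -7 0 0 0 0 .35;4.8 -7 0 0 0 0 .35;4.8 -7 0 0 0 0 .35'
python3 - <<'E'
from h import *
import pickle
w=shot('wrist');pickle.dump(w,open('w3.pkl','wb'))
cv2.imwrite('pics/w3.png',cv2.resize(w['color'][0:192,128:384,::-1],(800,600),interpolation=cv2.INTER_CUBIC))
E
```

```text
time_s: 8.4
position: [0.4991, -0.4846, 0.2498]
tool_rot: [[0.083, 0.997, -0.001], [0.997, -0.083, 0.002], [0.002, -0.001, -1.0]]
ft_force: [-0.8, -0.4, -0.1]
grip_width: 0.0298
gripper_force: 0.0
```

View pics/w3.png

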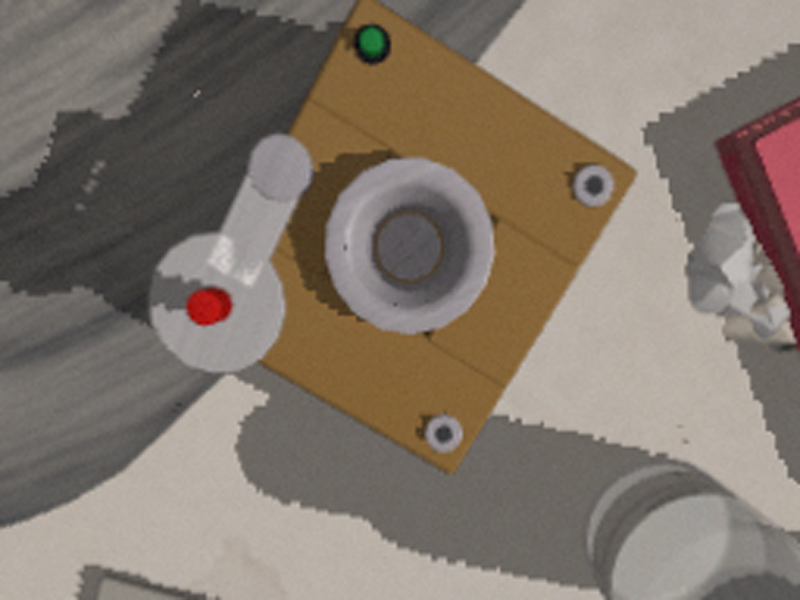

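The cover is wide open, with the peg at (208,307), and the bore mouth is centred at (411,244). The nut disc at (408,246) is visible and its rib is faint. I'll find the rib numerically and the bore centre by ray.

Run:
```python
from h import *
import pickle
w=pickle.load(open('w3.pkl','rb'))
print('mouth',onz(w,259.2,77.7,.092),'nut',onz(w,128+408.5*.32-.5,246.5*.32-.5,.022))
g=cv2.cvtColor(w['color'],cv2.COLOR_RGB2GRAY)
p=g[66:91,246:271];print('\n'.join(' '.join('%3d'%v for v in r) for r in p))
c=128+43-.5  # pin
for q in((373,42),):
    print('pin',onz(w,128+q[0]*.32-.5,q[1]*.32-.5,.0865))
print('nut image dir: flask x az 54.5 ->', [np.round(v,1) for v in []])
# pixel direction of world azimuths at nut
F=192/np.tan(np.radians(w['vertical_fov']/2));R=np.array(w['orientation'])
def proj(P):
    d=R.T@(np.array(P)-w['xyz']);a,b=d[:2]/d[2];k=1+w['k1']*(a*a+b*b);return np.array([w['cx']+F*a*k,w['cy']+F*b*k])
for az in(54.5,20,0,-30):
    a=np.radians(az);print(az,(proj([.506+.011*np.cos(a),-.4027+.011*np.sin(a),.031])-proj([.506,-.4027,.031])).round(1))
print(proj([.506,-.4027,.031]),proj([.506,-.4027,.092]))
```

```text
mouth [ 0.50621832 -0.40214908  0.092     ] nut [ 0.50544392 -0.40249246  0.022     ]
145 142 140 136 135 127 117 112  88  86  65  68  67  67  63  70  68  68  72  71  75  81  85  85  85
145 140 140 136 124 119  91  87  68  64  65  63  68  66  65  66  65  69  70  66  65  73  82  78  80
145 143 142 130 119  94  69  70  67  69  68  76  74  75  70  75  69  63  65  65  69  70  69  74  71
146 143 133 123 100  71  64  69  75  80  80  84  84  87  81  83  81  78  68  64  69  66  70  69  72
149 139 127 100  71  64  71  83  86  87  87  85  84  85  85  86  87  90  79  67  67  68  69  71  73
150 133  99  72  66  69  83  91  86  84  87  86  83  81  85  84  90  93  86  81  68  63  72  68  67
145 122  75  65  65  76  85  88  88  89  83  85  85  82  84  86  87  92  89  89  81  60  63  69  69
141 123  78  63  83  85  86  88  85  87  89  87  86  84  84  80  86  89  88  88  88  77  64  63  66
129 100  68  73  88  85  87  86  86  88  88  86  90  86  79  85  92  88  88  85  88  86  61  64  66
124  76  62  80  85  85  89  88  84  86  85  87  88  84  84  88  87  87  86  85  82  82  68  60  67
125  76  64  8
[... 980 characters left out ...]
2  69
141 129 102  72  65  67  84  77  83  86  89  85  88  85  85  84  80  86  84  87  69  70  70  73  72
141 135 118 100  74  68  66  76  82  85  86  85  86  83  87  85  84  83  84  72  67  69  71  74  76
141 141 131 108  74  70  65  64  72  87  92  89  87  83  84  88  72  72  68  69  68  71  71  76  78
140 140 139 127  91  74  73  71  64  65  70  69  73  81  75  71  68  69  72  73  71  71  75  77  75
137 134 136 132 119 102  74  71  72  72  71  69  65  69  68  66  70  73  74  72  77  78  75  76  80
pin [ 0.49994309 -0.34670606  0.0865    ]
nut image dir: flask x az 54.5 -> []
54.5 [ 5.3 -9.2]
20 [ 9.3 -4.5]
0 [10.2 -0.9]
-30 [9.2 4.5]
[258.76876678  78.51280435] [259.00956146  78.35333379]
```

```bash
python3 - <<'E'
from h import *
import pickle
D=pickle.load(open('d0.pkl','rb'));t=D['top'];s=D['scene']
f=lambda im,p:ray(im,p[0]*.64,p[1]*.64)
n1=np.cross(f(s,(60,20))[1],f(s,(150,590))[1]);n2=np.cross(f(t,(210,383))[1],f(t,(72,470))[1])
d=np.cross(n1,n2);d/=np.linalg.norm(d)
A=np.array([n1/np.linalg.norm(n1),n2/np.linalg.norm(n2),[0,0,1]])
for z in(0,.3,.6):print(d.round(2),np.linalg.solve(A,[A[0]@s['xyz'],A[1]@t['xyz'],z]).round(3))
for z in(0,.2,.4,.6):print(z,onz(t,210*.64,383*.64,z).round(2),onz(t,72*.64,470*.64,z).round(2),onz(t,0,252*.64,z).round(2),onz(s,90*.64,130*.64,z).round(2),onz(s,125*.64,405*.64,z).round(2))
E
python3 -m handwheel '-3 2 2 0 0 0 .35;-6 5 5 0 0 0 .35;-8.5 8 5 0 0 0 .35;-11 11 5 0 0 0 .35;-13.5 14 5 0 0 0 .35;-13.5 18 5 0 0 0 .35;-13.5 22 5 0 0 0 .35;-13.5 26 5 0 0 0 .35'
```

```text
[ 0.13 -0.01 -0.99] [0.321 0.303 0.   ]
[ 0.13 -0.01 -0.99] [0.282 0.304 0.3  ]
[ 0.13 -0.01 -0.99] [0.244 0.306 0.6  ]
0 [0.47 0.06 0.  ] [0.34 0.28 0.  ] [0.68 0.4  0.  ] [ 2.51 -0.09 -0.  ] [0.66 0.24 0.  ]
0.2 [0.48 0.01 0.2 ] [0.37 0.18 0.2 ] [0.65 0.27 0.2 ] [1.58 0.07 0.2 ] [0.34 0.29 0.2 ]
0.4 [ 0.49 -0.05  0.4 ] [0.41 0.08 0.4 ] [0.62 0.15 0.4 ] [0.66 0.22 0.4 ] [0.02 0.34 0.4 ]
0.6 [ 0.5  -0.11  0.6 ] [ 0.44 -0.02  0.6 ] [0.58 0.02 0.6 ] [-0.26  0.38  0.6 ] [-0.3   0.39  0.6 ]
time_s: 9.12
position: [0.3624, -0.2219, 0.3015]
tool_rot: [[0.084, 0.996, 0.001], [0.996, -0.084, -0.001], [-0.001, 0.001, -1.0]]
ft_force: [1.4, 0.4, 0.8]
grip_width: 0.0298
gripper_force: 0.0
```

```bash
python3 -m handwheel '0 4 1 0 0 0 .5;0 8 2 0 0 0 .5;0 12 3 0 0 0 .5;0 16 4 0 0 0 .5;3 19 4.5 0 0 0 .5;6 21 4.5 0 0 0 .5;10 21 4.5 0 0 0 .5;14 21 4.5 0 0 0 .5'
python3 -m handwheel '3 0 0 0 0 0 .5;6 0 0 0 0 0 .5;9 0 0 0 0 0 .5;9 0 0 0 0 0 .5;9 0 0 0 0 0 .5;9 0 0 0 0 0 .5'
python3 - <<'E'
from h import *
import pickle
w=shot('wrist');t=shot('top');pickle.dump((w,t),open('w4.pkl','wb'))
g=cv2.cvtColor(w['color'],cv2.COLOR_RGB2HSV)
print(w['xyz'])
m=cv2.inRange(g,(0,0,120),(180,60,255));
n,l,st,ce=cv2.connectedComponentsWithStats(m)
for i in range(1,n):
    if st[i,4]>40:print(st[i],ce[i].round(0))
cv2.imwrite('pics/w4.png',cv2.resize(w['color'][:,:,::-1],(800,600),interpolation=cv2.INTER_CUBIC))
E
```

```text
time_s: 9.78
position: [0.504, -0.0123, 0.3472]
tool_rot: [[0.08, 0.997, 0.002], [0.997, -0.08, -0.001], [-0.0, 0.002, -1.0]]
ft_force: [-0.6, -1.0, 1.0]
grip_width: 0.0429
gripper_force: 0.0
time_s: 10.28
position: [0.5929, -0.0143, 0.3466]
tool_rot: [[0.083, 0.997, 0.0], [0.997, -0.083, -0.0], [-0.0, 0.0, -1.0]]
ft_force: [0.1, 0.4, 0.2]
grip_width: 0.043
gripper_force: 0.0
[0.59811975 0.06711067 0.51503881]
[174   0  39  19 404] [195.   7.]
[  274     0   238   367 41463] [429. 172.]
[399   0  24  11 114] [407.   3.]
[407  13  22  28 348] [418.  24.]
[ 400   14   49   56 1513] [425.  45.]
[   7   46  170  225 4723] [ 91. 153.]
[210  74  12  15  77] [217.  82.]
[   0   79   55  165 5072] [ 19. 142.]
[271  91  21  43 354] [280. 111.]
[261 110  12  10  69] [267. 114.]
[ 171  128  159  242 9989] [261. 225.]
[258 128  17  15 116] [266. 135.]
[153 139  18  11 112] [161. 145.]
[280 142  25  38 330] [289. 160.]
[105 167  27  31 253] [116. 181.]
[162 166  21  23 194] [171. 177.]
[184 167  11  13  68] [189. 173.]
[353 168  32  32 344] [364. 180.]
[143 185  15  12  70] [151. 190.]
[167 237  14   7  41] [173. 240.]
[ 82 239  34  24 240] [ 95. 251.]
[  68  241  127   71 2870] [136. 278.]
[212 252   7  19  85] [214. 259.]
[   0  337   44   47 1188] [ 17. 359.]
[493 358  19  26 268] [504. 370.]
[131 367  19  17 221] [142. 376.]
[365 366  19  18 214] [373. 377.]
```

View pics/w4.png

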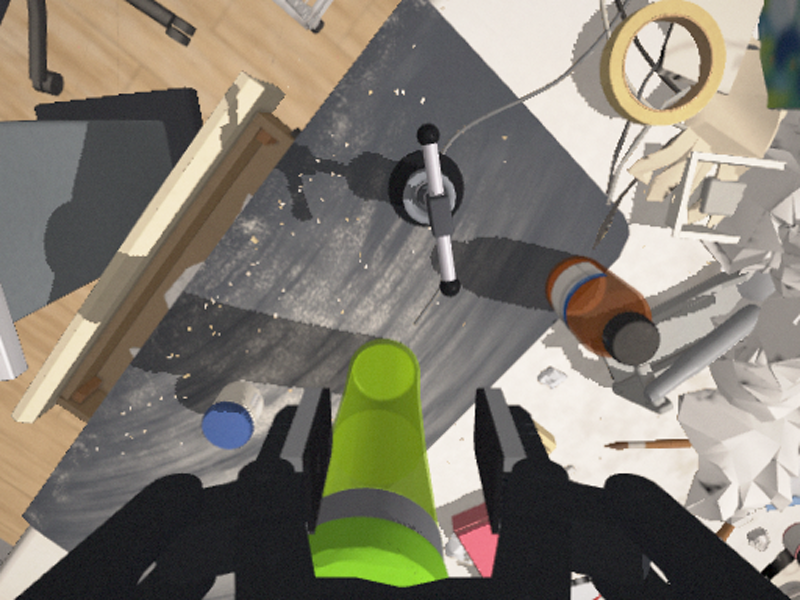

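The wrist view shows the key's balls at (428,133) and (450,287), the hub at (440,213), the stand tube at (428,195), and the tumbler well below at (385,450).

```bash
python3 - <<'E'
from h import *
import pickle
w,_=pickle.load(open('w4.pkl','rb'));t=pickle.load(open('d0.pkl','rb'))['top']
W=lambda x,y:((x+.5)*.64-.5,(y+.5)*.64-.5)
v=w['color'].max(2)
def ball(x,y):
    x0,y0=np.round(W(x,y)).astype(int);p=v[y0-9:y0+10,x0-9:x0+10];m=(p<45).astype(np.uint8)
    n,l,st,ce=cv2.connectedComponentsWithStats(m);i=1+np.argmin([np.hypot(*(c-9)) for c in ce[1:]]);print(st[i]);return ce[i]+[x0-9,y0-9]
b1,b2=ball(428,133),ball(450,287);print(b1,b2)
a,e1=tri(ray(w,*b1),ray(t,115.6,181));b,e2=tri(ray(w,*b2),ray(t,163.6,175.2));print(a,e1,b,e2)
p,q=onz(w,*b1,.151),onz(w,*b2,.151);print(p,q,(p+q)/2,np.linalg.norm(p-q),np.degrees(np.arctan2(*(p-q)[1::-1])))
print('hub top',onz(w,*W(439,212),.16),'base',onz(w,*W(427,191),.004))
m=(v<40).astype(np.uint8)
E
python3 -m handwheel '0 -3 0 0 0 0 .6;0 -6 0 0 0 0 .6;0 -6 -4 0 0 0 .6;0 -6 -4 0 0 0 .6;0 -6 -4 0 0 0 .6'
python3 - <<'E'
from h import *
import pickle
w=shot('wrist');pickle.dump(w,open('w5.pkl','wb'))
w4=pickle.load(open('w4.pkl','rb'))[0]
F=192/np.tan(np.radians(w['vertical_fov']/2));R=np.array(w['orientation'])
def proj(P):
    d=R.T@(np.array(P)-w['xyz']);a,b=d[:2]/d[2];k=1+w['k1']*(a*a+b*b);return np.array([w['cx']+F*a*k,w['cy']+F*b*k])
g=w['color'].max(2)
for px in((428,133),(450,287)):
    u=onz(w4,(px[0]+.5)*.64-.5,(px[1]+.5)*.64-.5,.151);c=proj(u).round().astype(int);print(u,c)
    p=g[c[1]-12:c[1]+13,c[0]-12:c[0]+13];m=(p<45).astype(np.uint8)
    n,l,st,ce=cv2.connectedComponentsWithStats(m)
    for i in range(1,n):
        if st[i,4]>15:
            q=ce[i]+c-12;print(st[i],q.round(1),tri(ray(w,*q),ray(w4,(px[0]+.5)*.64-.5,(px[1]+.5)*.64-.5)))
E
```

```text
[  2   4  14  13 141]
[ 3  4 12 10 90]
[273.31205674  85.66666667] [287.45555556 183.55555556]
[0.61294789 0.05927926 0.15341809] [np.float64(0.001117652919692433), np.float64(0.00111765291969239)] [ 0.62200017 -0.04400147  0.15740072] [np.float64(0.00012944364513326642), np.float64(0.0001294436451332581)]
[0.61415321 0.05901442 0.151     ] [ 0.62255875 -0.04600856  0.151     ] [0.61835598 0.00650293 0.151     ] 0.10535881134726134 94.57592707410578
hub top [0.61799705 0.00919355 0.16      ] base [0.61672156 0.00442474 0.004     ]
time_s: 10.8
position: [0.5927, -0.0745, 0.3059]
tool_rot: [[0.084, 0.996, -0.003], [0.996, -0.084, 0.001], [0.001, -0.003, -1.0]]
ft_force: [-0.3, 0.1, 0.7]
grip_width: 0.0508
gripper_force: 0.0
[0.6146363  0.05968854 0.151     ] [272  13]
[  3   5  17  17 197] [271.   14.1] (array([0.61440676, 0.05964136, 0.14846187]), [np.float64(0.0003443622310482173), np.float64(0.0003443622310480896)])
[ 0.62296498 -0.04597804  0.151     ] [289 135]
[  4   6  16  14 152] [288.2 135.4] (array([ 0.62274863, -0.0461353 ,  0.15044198]), [np.float64(0.00025404402128623773), np.float64(0.0002540440212861166)])
```

```bash
python3 -m handwheel '.8 3 0 0 0 4 .5;1.6 6 0 0 0 9.5 .5;2.55 8.05 0 0 0 9.5 .5;2.55 8.05 -4 0 0 9.5 .5;2.55 8.05 -8 0 0 9.5 .5;2.55 8.05 -11 0 0 9.5 .5;2.55 8.05 -11 0 0 9.5 .5;2.55 8.05 -11 0 0 9.5 .5'
python3 - <<'E'
from h import *
import pickle
s=status.observe();print(s['position'],s['ft_force'])
w=shot('wrist')
g=w['color'].max(2);m=(g<45).astype(np.uint8)
n,l,st,ce=cv2.connectedComponentsWithStats(m)
F=192/np.tan(np.radians(w['vertical_fov']/2));R=np.array(w['orientation'])
def proj(P):
    d=R.T@(np.array(P)-w['xyz']);a,b=d[:2]/d[2];k=1+w['k1']*(a*a+b*b);return np.array([w['cx']+F*a*k,w['cy']+F*b*k])
print(proj([.6144,.0592,.151]),proj([.6227,-.0461,.151]),proj([.6186,.0066,.166]))
for i in range(1,n):
    if st[i,4]>60:print(st[i],ce[i].round(1),onz(w,*ce[i],.151).round(4))
E
```

```text
time_s: 11.52
position: [0.6205, 0.0062, 0.1985]
tool_rot: [[-0.083, 0.997, 0.003], [0.997, 0.083, -0.0], [-0.001, 0.003, -1.0]]
ft_force: [0.5, 0.5, 1.0]
grip_width: 0.0424
gripper_force: 0.0
[0.62049608 0.00618723 0.1984846 ] [0.4917615  0.51313049 0.9805416 ]
[256.74469303 126.43845664] [256.2221056  274.20438128] [256.57439945 214.15536606]
[ 221  116   65   62 1507] [252.8 142.6] [0.6128 0.0489 0.151 ]
[   10   248   496   136 26208] [257.5 342.1] [ 0.6288 -0.1076  0.151 ]
[246 267  20  16 206] [255.6 275. ] [ 0.6223 -0.0468  0.151 ]
```

```bash
python3 -m handwheel '0 0 -3 0 0 0 .5;0 0 -5 0 0 0 .5;0 0 -6.5 0 0 0 .5;0 0 -7.7 0 0 0 .5;0 0 -8.5 0 0 0 .5;0 0 -8.5 0 0 0 .5'
python3 -m handwheel '0 0 0 0 0 0 .3;0 0 0 0 0 0 .1;0 0 0 0 0 0 .0;0 0 0 0 0 0 .0;0 0 0 0 0 0 .0;0 0 0 0 0 0 .0' 70
```

```text
time_s: 12.07
position: [0.6204, 0.0056, 0.1123]
tool_rot: [[-0.082, 0.997, 0.002], [0.997, 0.082, -0.0], [-0.001, 0.002, -1.0]]
ft_force: [-0.6, 0.0, 0.0]
grip_width: 0.0427
gripper_force: 0.0
time_s: 12.57
position: [0.6194, 0.0056, 0.1129]
tool_rot: [[-0.082, 0.997, 0.001], [0.997, 0.082, -0.001], [-0.001, 0.001, -1.0]]
ft_force: [-3.7, -0.3, 6.5]
grip_width: 0.0132
gripper_force: 68.2
```

```bash
python3 -m handwheel '0 0 1 0 0 0 0;0 0 3 0 0 0 0;0 0 6 0 0 0 0;0 0 9 0 0 0 0;0 0 12 0 0 0 0;0 0 15 0 0 0 0;0 0 16 0 0 0 0;0 0 16 0 0 0 0'
python3 -m handwheel '-3 0 0 0 0 0 0;-6 0 0 0 0 0 0;-9.5 0 0 0 0 0 0;-13 0 0 0 0 0 0;-17 0 0 0 0 0 0;-21 0 0 0 0 0 0;-25 -1 0 0 0 0 0;-26.5 -4 0 0 0 0 0'
```

```text
time_s: 13.23
position: [0.6203, 0.0057, 0.2752]
tool_rot: [[-0.082, 0.997, 0.007], [0.997, 0.082, -0.001], [-0.002, 0.007, -1.0]]
ft_force: [-0.1, 0.2, -2.6]
grip_width: 0.0126
gripper_force: 68.6
time_s: 13.9
position: [0.3497, -0.0313, 0.2704]
tool_rot: [[-0.086, 0.996, -0.002], [0.996, 0.086, 0.002], [0.002, -0.002, -1.0]]
ft_force: [1.8, -0.6, -2.0]
grip_width: 0.013
gripper_force: 69.4
```

```bash
python3 -m handwheel '0 -3 0 0 0 3 0;0 -7 0 0 0 6 0;0 -11 0 0 0 9 0;0 -15 0 0 0 12 0;0 -19 0 0 0 15 0;0 -23 0 0 0 16 0;0 -27 0 0 0 16 0;0 -30 0 0 0 16 0'
python3 -m handwheel '2 -3 0 0 0 0 0;5 -5 0 0 0 0 0;8 -6 0 0 0 0 0;11 -6 0 0 0 0 0;13 -6 0 0 0 0 0;13 -6 0 0 0 0 0;13 -6 0 0 0 0 0'
```

```text
time_s: 14.57
position: [0.3536, -0.3369, 0.2699]
tool_rot: [[-0.352, 0.936, -0.001], [0.936, 0.352, 0.001], [0.001, -0.001, -1.0]]
ft_force: [0.7, -0.4, -2.7]
grip_width: 0.0126
gripper_force: 69.5
time_s: 15.15
position: [0.4849, -0.3937, 0.2694]
tool_rot: [[-0.355, 0.935, -0.002], [0.935, 0.355, 0.002], [0.003, -0.001, -1.0]]
ft_force: [-0.4, 0.9, -3.0]
grip_width: 0.0125
gripper_force: 69.5
```

Run:
```python
from h import *
import pickle
w=shot('wrist');s=status.observe();R=np.array(s['tool_rot']);p=np.array(s['position'])
c=w['color'];g=c.max(2)
m=(g<50).astype(np.uint8);n,l,st,ce=cv2.connectedComponentsWithStats(m)
for i in range(1,n):
    if st[i,4]>40 and st[i,1]<230:
        q=onz(w,*ce[i],p[2]+.0385);print(st[i],ce[i].round(1),(R.T@(q-p)).round(4))
for r in (125,135,145,155,165,175,185,195): print(r,' '.join('%3d'%v for v in g[r,226:288:2]))
print(p)
pickle.dump(w,open('w6.pkl','wb'))
```

```text
[ 37   0  62  25 702] [71.3  8.4] [ 0.1062 -0.0655 -0.0382]
[ 239  136   38   38 1094] [257.6 155.8] [ 0.0539 -0.0009 -0.0384]
[241 191   4  15  41] [243.  198.5] [ 0.0365 -0.0067 -0.0384]
[458 217  52  43 780] [481.3 236.9] [ 0.0192  0.0946 -0.0386]
125  74  74  70  70  72  71  74  75  74  77  74  73  76  84  84  83  71  71  73  72  69  94 132 146 145 147 145 143 146 102  47
135  73  71  70  65  65  73  83  81  75  70  73  66  52  41  61 125 145 146 147 143 143 143 149 133 145 147 146 148 148 146 147
145  82  78  72  75  74  70  88 147  82  18   8  19  14  21  21  15  28  21  21  13  25  20  22  21 149 146 137 146 147 148 146
155 191 217 182 172 172 174 136  12  15  17  21  19  16  22  26  30  26  26  30  27  22  11  16   5  17  16 141 141 112  78 147
165 185 178 199 231 175 185 169 114  18  19  24  22  24  25  29  26  28  21  24  14  15  21  17  14  24  93  94 116 124 121 146
175 175 172 176 171 173 172 145 145 147 146  87  90  94  92  94  96  99  96  93  89  93  89  82  89  83  83  80  84  84  79  86
185 175 173 158 142 143 143 146 144 144  89  88  91  91  93  94  95  95  92  95  94  90  88  97  82  81  86  83  89  91  91  91
195 117 119 112 145 143 143 144 144  44  34  86  88  89  91  91  97  94  94  94  91  92  90  52 102 159 159 164 164 167 169 178
[ 0.48415158 -0.39392212  0.26999896]
```

```bash
python3 -m handwheel '1.2 -.5 0 0 0 0 0;2.28 -.98 0 0 0 0 0;2.28 -.98 -2 0 0 0 0;2.28 -.98 -4 0 0 0 0;2.28 -.98 -6 0 0 0 0;2.28 -.98 -6.5 0 0 0 0;2.28 -.98 -6.5 0 0 0 0;2.28 -.98 -6.5 0 0 0 0'
python3 -m handwheel '0 0 -.5 0 0 0 0;0 0 -1 0 0 0 0;0 0 -1.5 0 0 0 0;0 0 -2 0 0 0 0;0 0 -2 0 0 0 0'
```

```text
time_s: 15.87
position: [0.5069, -0.4044, 0.2072]
tool_rot: [[-0.353, 0.936, 0.001], [0.936, 0.353, -0.001], [-0.001, 0.0, -1.0]]
ft_force: [1.0, 0.8, -3.2]
grip_width: 0.0128
gripper_force: 69.4
time_s: 16.28
position: [0.507, -0.4037, 0.1847]
tool_rot: [[-0.354, 0.935, -0.001], [0.935, 0.354, 0.002], [0.002, -0.001, -1.0]]
ft_force: [-0.1, 0.0, -4.2]
grip_width: 0.0127
gripper_force: 69.5
```

```bash
python3 -m handwheel '0 0 -.6 0 0 0 0;0 0 -1.2 0 0 0 0;0 0 -1.8 0 0 0 0;0 0 -2.4 0 0 0 0;0 0 -2.8 0 0 0 0;0 0 -2.8 0 0 0 0'
python3 -m handwheel '0 0 -.4 0 0 0 0;0 0 -.8 0 0 0 0;0 0 -1.2 0 0 0 0;0 0 -1.2 0 0 0 0'
```

```text
time_s: 16.78
position: [0.5069, -0.4037, 0.1567]
tool_rot: [[-0.354, 0.935, -0.001], [0.935, 0.354, 0.002], [0.002, -0.001, -1.0]]
ft_force: [0.4, 0.5, -3.8]
grip_width: 0.0125
gripper_force: 69.5
time_s: 17.12
position: [0.507, -0.4037, 0.145]
tool_rot: [[-0.354, 0.935, -0.001], [0.935, 0.354, 0.001], [0.001, -0.001, -1.0]]
ft_force: [-0.7, 0.8, -2.4]
grip_width: 0.0126
gripper_force: 69.5
```

Clean entry. Lowering slowly to the seat.

```bash
python3 -m handwheel '0 0 -.4 0 0 0 0;0 0 -.8 0 0 0 0;0 0 -1.0 0 0 0 0;0 0 -1.2 0 0 0 0;0 0 -1.3 0 0 0 0;0 0 -1.3 0 0 0 0'
python3 -m handwheel '0 0 -.2 0 0 0 0;0 0 -.4 0 0 0 0;0 0 -.4 0 0 0 0'
```

```text
time_s: 17.62
position: [0.5072, -0.404, 0.1328]
tool_rot: [[-0.354, 0.935, -0.0], [0.935, 0.354, 0.0], [0.0, -0.0, -1.0]]
ft_force: [0.2, 0.1, -3.1]
grip_width: 0.0123
gripper_force: 69.5
time_s: 17.87
position: [0.5074, -0.4042, 0.1293]
tool_rot: [[-0.354, 0.935, 0.001], [0.935, 0.354, -0.001], [-0.001, 0.0, -1.0]]
ft_force: [0.1, -0.5, -3.7]
grip_width: 0.0122
gripper_force: 69.7
```

```bash
python3 -m handwheel '0 0 -.1 0 0 0 0;0 0 -.2 0 0 0 0;0 0 -.2 0 0 0 0'
python3 -m handwheel '0 0 -.1 0 0 0 0;0 0 -.2 0 0 0 0;0 0 -.2 0 0 0 0'
```

```text
time_s: 18.12
position: [0.5077, -0.4045, 0.129]
tool_rot: [[-0.354, 0.935, 0.002], [0.935, 0.354, -0.002], [-0.003, 0.001, -1.0]]
ft_force: [-0.8, 1.4, 8.8]
grip_width: 0.0128
gripper_force: 71.4
time_s: 18.37
position: [0.5079, -0.4049, 0.1288]
tool_rot: [[-0.354, 0.935, 0.003], [0.935, 0.354, -0.004], [-0.005, 0.002, -1.0]]
ft_force: [-2.9, 2.6, 18.5]
grip_width: 0.0126
gripper_force: 72.8
```

Seated: 18 N at TCP z = 0.129, so the claws are at about 0.0225. Easing off and turning clockwise.

```bash
python3 -m handwheel '0 0 .25 0 0 0 0;-.02 0 .25 0 0 -7 0;-.04 0 .25 0 0 -14 0;-.06 -.01 .25 0 0 -21 0;-.08 -.01 .25 0 0 -28 0;-.1 -.02 .25 0 0 -35 0;-.12 -.02 .25 0 0 -42 0;-.13 -.03 .25 0 0 -49 0' 90
python3 -c "
from rig import status;s=status.observe();print(s['wrist_torque'],s['q'])"
```

```text
time_s: 19.03
position: [0.5062, -0.4047, 0.1291]
tool_rot: [[0.479, 0.878, 0.001], [0.878, -0.479, -0.002], [-0.001, 0.002, -1.0]]
ft_force: [-2.0, 1.0, 7.1]
grip_width: 0.0123
gripper_force: 89.2
[0.40120647 0.45408073 0.12448941] [-4.90826369e+01  3.48571524e+01  6.43754153e+01 -7.82184641e-03
  8.06387421e+01 -2.04565694e+01]
```

```bash
python3 -m handwheel '-.01 .01 0 0 0 -7 0;-.03 .02 0 0 0 -14 0;-.04 .04 0 0 0 -21 0;-.06 .05 0 0 0 -28 0;-.07 .07 0 0 0 -35 0;-.08 .08 0 0 0 -42 0;-.09 .1 0 0 0 -49 0;-.1 .1 0 0 0 -56 0'
python3 -c "
from rig import status;s=status.observe();print(s['wrist_torque'])"
python3 -m handwheel '0 .02 0 0 0 -7 0;0 .03 0 0 0 -14 0;0 .05 0 0 0 -21 0;0 .07 0 0 0 -28 0;0 .09 0 0 0 -35 0;.01 .1 0 0 0 -40 0;.01 .1 0 0 0 -40 0'
python3 -c "
from rig import status;s=status.observe();print(s['wrist_torque'],s['q'])"
```

```text
time_s: 19.7
position: [0.505, -0.4034, 0.1291]
tool_rot: [[0.996, 0.094, 0.001], [0.094, -0.996, -0.001], [0.001, 0.001, -1.0]]
ft_force: [-2.2, 2.3, 8.8]
grip_width: 0.0126
gripper_force: 89.3
[0.64922971 0.56265022 0.21699841]
time_s: 20.28
position: [0.5052, -0.4021, 0.1291]
tool_rot: [[0.824, -0.567, 0.001], [-0.567, -0.824, -0.001], [0.001, 0.0, -1.0]]
ft_force: [-2.2, 2.5, 8.3]
grip_width: 0.0121
gripper_force: 89.4
[0.79770374 0.55543863 0.00234628] [-4.90109022e+01  3.46540805e+01  6.47714229e+01  7.25623122e-03
  8.05173908e+01  7.55310015e+01]
```

```bash
python3 -m handwheel '0 .01 0 0 0 -3 0;0 .01 0 0 0 -6 0;0 .02 0 0 0 -8 0;0 .02 0 0 0 -8 0'
python3 -c "
from rig import status;s=status.observe();print(s['wrist_torque'],s['joint_efforts'][5])"
python3 -m handwheel '0 0 0 0 0 -3 0;0 0 0 0 0 -6 0;0 0 0 0 0 -6 0'
python3 -c "
from rig import status;s=status.observe();print(s['wrist_torque'],s['joint_efforts'][5])"
```

```text
time_s: 20.62
position: [0.5052, -0.402, 0.1291]
tool_rot: [[0.739, -0.674, 0.001], [-0.674, -0.739, -0.001], [0.001, -0.0, -1.0]]
ft_force: [-2.3, 2.0, 9.4]
grip_width: 0.0121
gripper_force: 89.4
[0.81476333 0.52997343 0.09364281] 0.5722599662840366
time_s: 20.87
position: [0.5052, -0.4019, 0.1291]
tool_rot: [[0.664, -0.748, 0.001], [-0.748, -0.664, -0.0], [0.001, -0.0, -1.0]]
ft_force: [-2.0, 2.9, 8.9]
grip_width: 0.0126
gripper_force: 89.4
[0.8747708  0.46626891 0.1413446 ] 0.7476379908621311
```

```bash
for i in 1; do python3 -m handwheel '0 0 0 0 0 -3 0;0 0 0 0 0 -6 0;0 0 0 0 0 -6 0' 110
python3 -c "
from rig import status;s=status.observe();print(s['wrist_torque'],s['joint_efforts'][5])"
python3 -m handwheel '0 0 0 0 0 -3 0;0 0 0 0 0 -6 0;0 0 0 0 0 -6 0'
python3 -c "
from rig import status;s=status.observe();print(s['wrist_torque'],s['joint_efforts'][5])"; done
```

```text
time_s: 21.12
position: [0.5053, -0.4018, 0.1291]
tool_rot: [[0.582, -0.813, 0.001], [-0.813, -0.582, -0.001], [0.001, -0.001, -1.0]]
ft_force: [-0.8, 3.0, 8.4]
grip_width: 0.0118
gripper_force: 109.4
[0.89147484 0.46707736 0.35643699] 1.0270965099334717
time_s: 21.37
position: [0.5054, -0.4017, 0.1291]
tool_rot: [[0.495, -0.869, 0.001], [-0.869, -0.495, -0.001], [0.001, -0.001, -1.0]]
ft_force: [-1.6, 3.2, 8.4]
grip_width: 0.0119
gripper_force: 109.8
[0.95094739 0.38970323 0.979961  ] 1.670352816581726
```

Torque jumped to 1 N m, so the nut is at its stop. Relaxing the twist, opening and rising.

```bash
python3 -m handwheel '0 0 .1 0 0 4 0;0 0 .1 0 0 7 0;0 0 .1 0 0 7 0;0 0 .1 0 0 7 .15;0 0 .1 0 0 7 .35;0 0 .1 0 0 7 .5;0 0 .1 0 0 7 .5;0 0 .1 0 0 7 .5' 20
python3 -m handwheel '0 0 1 0 0 0 .5;0 0 3 0 0 0 .5;0 0 6 0 0 0 .5;0 0 9 0 0 0 .5;0 0 12 0 0 0 .5;0 0 15 0 0 0 .5;0 0 17 0 0 0 .5;0 0 17 0 0 0 .5'
python3 - <<'E'
from h import *
import pickle
w=shot('wrist');s=status.observe();print(s['position'],w['xyz'])
F=192/np.tan(np.radians(w['vertical_fov']/2));R=np.array(w['orientation'])
def proj(P):
    d=R.T@(np.array(P)-w['xyz']);a,b=d[:2]/d[2];k=1+w['k1']*(a*a+b*b);return np.array([w['cx']+F*a*k,w['cy']+F*b*k])
g=w['color'].max(2);m=(g<50).astype(np.uint8);n,l,st,ce=cv2.connectedComponentsWithStats(m)
for i in range(1,n):
    if 60<st[i,4]<900:print(st[i],ce[i].round(1),onz(w,*ce[i],.167).round(4))
h=cv2.cvtColor(w['color'],cv2.COLOR_RGB2HSV);m=cv2.inRange(h,(50,120,50),(85,255,255));n,l,st,ce=cv2.connectedComponentsWithStats(m)
for i in range(1,n):
    if st[i,4]>5:print('green',st[i],ce[i].round(1))
print('pin proj flush/slack',proj([.5001,-.3454,.0785]),proj([.5001,-.3454,.0865]),'red',red(w))
pickle.dump(w,open('w7.pkl','wb'))
E
```

```text
time_s: 22.03
position: [0.505, -0.4023, 0.1283]
tool_rot: [[0.597, -0.802, -0.0], [-0.802, -0.597, -0.0], [-0.0, 0.0, -1.0]]
ft_force: [-0.7, 0.1, 0.8]
grip_width: 0.0426
gripper_force: 0.0
time_s: 22.7
position: [0.5057, -0.4028, 0.3045]
tool_rot: [[0.597, -0.802, 0.006], [-0.802, -0.598, -0.007], [0.01, -0.001, -1.0]]
ft_force: [0.6, 0.7, 0.5]
grip_width: 0.0425
gripper_force: 0.0
[ 0.5053766  -0.40254203  0.30151335] [ 0.55237194 -0.46865073  0.47368144]
[ 24   0  53  23 650] [55.9  8. ] [ 0.7228 -0.4178  0.167 ]
[328   0  54   9 138] [354.8   6.5] [ 0.5254 -0.5633  0.167 ]
[243 109  16  15 199] [250.4 116. ] [ 0.5409 -0.4418  0.167 ]
[261 220  14  12 126] [267.8 226. ] [ 0.4656 -0.3676  0.167 ]
[ 28 250  18  14  98] [ 36.7 255. ] [ 0.6353 -0.1994  0.167 ]
[172 259  18  18 180] [180.9 268.2] [ 0.508  -0.2775  0.167 ]
[ 35 284  26  22 245] [ 44.9 292. ] [ 0.6093 -0.1635  0.167 ]
[250 301  18   9  88] [258.8 304.5] [ 0.4185 -0.2901  0.167 ]
[207 323  65  20 447] [242.6 335. ] [ 0.4089 -0.2475  0.167 ]
green [231 192   4   6  20] [232.4 194.2]
pin proj flush/slack [232.04826461 194.60758056] [231.55988579 196.71009751] red (array([299, 177,  11,  12,  93], dtype=int32), array([303.8172043 , 182.59139785]))
```

The bar stands at azimuth -44.6°, which puts the nut at about 2.4 rad. The pin reads flush, the key is in the bore and the cover is open. Handing in.

```bash
python3 -m handwheel '0 0 0 0 0 0 .5;0 0 0 0 0 0 .5;0 0 0 0 0 0 .5'; python3 -c "
from rig import env;print(env.close_job())"
```

```text
time_s: 23.0
position: [0.5048, -0.402, 0.2973]
tool_rot: [[0.598, -0.802, -0.002], [-0.802, -0.598, 0.002], [-0.002, 0.0, -1.0]]
ft_force: [0.1, -0.8, 0.0]
grip_width: 0.0422
gripper_force: 0.0
the job is handed in; nothing more can be done
None
```

I handed the job in at 23 s: by my measurements the nut is at its stop, the key is standing in the bore on it, and the cover is open; the hand-in call returned no verdict.

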